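# Snap the fresh vapour filter into the bench unit

## Robot

A 7-joint arm with a two-finger parallel gripper is mounted at the origin on the work surface. World frame = base frame: x ahead of the robot, y to its left, z up, the work surface at z = 0. Lengths are in m, angles in rad, forces in N, time in s.
With the tool pointing down it reaches from about 0.4 to 0.85 m from the base axis. Payload 10.4 kg.
Tool frame: the origin (TCP) lies at the very end of the fingers, on their centre line; the grasp point (between the pads) lies 19 mm behind it (r.pinch_z is the distance from the TCP to the grasp point, in m); z points along the fingers, y is the line along which they close (so a half turn about z gives the same grasp; the last joint's range is limited). The gripper opens to 85 mm and grips with 20 to 120 N. Pads are 22 mm wide; open, the fingers measure 114 mm over their backs; the gripper's body (76 mm by 85 mm) begins 54 mm behind the grasp point. The pads swing forward as they close: fully open they stand 13 mm farther back than shut.
Start: joints at [1.228, 0.332, -0.065, 1.46, 0.022, 1.35, -0.088], TCP at [0.197, -0.593, 0.231] pointing down, gripper open.
Joint ranges: [-2.6, 2.6], [-0.5, 2.12], [-1.47, 1.34], [0.16, 2.42], [-1.27, 4.41], [0.06, 2.06], [-2.6, 2.6]. Speed limits (rad/s): [2.22, 2.22, 2.79, 2.79, 3.14, 3.14, 3.14].

## Interface

Orientations are given as a rotation vector (axis times angle).
In Python, from bench import r gives the robot as it stands.
- The arm moves only by the tool jog_arm, never from a script. Its argument "series" is a list of rows, each an object with "dp": the shift along the tool's x, y, z in mm, a list of three; "twist": the turn about the tool's z in degrees; "hand": the opening, from -1 (shut) to 1 (fully open). In form: [{"dp": [dx, dy, dz], "twist": twist, "hand": hand}, ...]. A call has 1 to 8 rows; each row shifts and turns the commanded pose from where the row before left it, along the tool's axes as they then stand; what a row does not reach is not made up. A row lasts 1/8 s, in which the tool goes at most 62.5 mm and 10.7 degrees, less where a joint would pass 70% of its speed; a pose out of reach is approached as far as the arm can. A call is refused whole if a number of a shift passes 62.5 or a number of a turn 10.7, either way. A call with a gripper value outside its range is refused whole. The fingers move at their own pace and stop on an object; "squeeze" is the grip in N (left out, the last holds). Time passes only in rows, so rows that do not move let the fingers close. It gives the time, the measured TCP pose, the force, the opening and the grip force at its end, in the units of the state.
- r.state(): the state, without advancing time (a new reading comes with each control period).
- r.snapshot(name): name is "side" or "top" or "wrist"; returns (picture, depth): 384x512x3 uint8, blue, green, red; 384x512 float32, m along the optical axis (not along the pixel's ray), 0 where there is no reading.
- r.camera_model(name): a dict with "fx", "fy", "cx", "cy" (pixels), "world_from_camera" (4x4, takes a point from camera to world coordinates); the wrist camera has in their place "hand_eye" (4x4, takes a point from camera to tool coordinates, whose origin is the TCP and whose axes are the flange's). Camera axes: x right, y up, looking along -z (the intrinsics and any distortion apply to the point x, -y, -z); pixel columns grow to the right and rows downward; lengths in m; the calibration is good to about 2 mm. A picture is of the moment at which its call begins: read the wrist's pose just before it. camera_model takes no time and is no camera call.
- r.job_done(): hands the job in; it is judged then, once.
The state is a dict: "time": time; "qpos": joint angles; "joint_velocities": joint speeds; "effort": joint torques, N m; "position": TCP position; "tool_rot": TCP orientation; "contact_force": force on the tool from outside, world axes, zero at the start; "torque": the same for the moment, N m; "opening": finger opening in m; "grip_force": force on a finger pad.
Only numpy, scipy, OpenCV 4.12 (cv2) and the standard library are available. Lean on these libraries where they do the work, as an engineer would, in place of code of your own. Each camera call takes 0.05 s, during which the arm holds its last target. There are 200 camera calls.

## Task

On this wet-specimen bench, take the filter cartridge with the blue grip out of the white tray and push it straight down into the empty pocket of the grey vapour filter unit, fully home, so that the two orange spring catches click back over its edges. Then let go.

Things in the scene. Friction and masses are not known exactly. Their poses are not given: they have to be found in the camera images.
- blue_grip (a point): Centre of the blue grip, 28 (x) by 24 (y) by 50 mm high, on the wanted loose filter cartridge, 65 mm above its underside; z up. Pinch it across y. Below is a white body 60 (x) by 50 (y) by 40 mm high, its shoulder 25 mm below this point; about 0.22 kg; the same turned half round. Upright in a white tray (rim 32 mm high) beside two like ones with red and yellow grips, over 100 mm apart.
- pocket (a point): Centre of the pocket floor, 20 mm above the table, in the fixed grey filter unit (230 x 150 mm). Pocket open upward, 76 mm along x by 66 mm along y; housing and black sloped lead-ins reach 37 mm above this point, the catches at +x and -x 84 mm. The cartridge goes in with its 60 mm side along x, either way round; fully home it stands on the floor with its grip centre 65 mm above this point.
- catch_far (a joint): Orange spring catch, 30 mm wide, on the pocket's +x side. Rad: 0 = sprung in, up to 0.4 = pushed outward. At 0 its nose reaches 17 mm over the pocket, underside 42.5 mm above the pocket floor, a slope above it. A cartridge pushed straight down (about 3 to 10 N for both) pushes both catches out by itself; they snap in over its white shoulder (40 mm above the floor) when home.
- catch_near (a joint): The same catch facing it on the pocket's -x side. Rad: 0 = sprung in, up to 0.4 = pushed outward (to -x).
Things that resemble listed ones, but are neither listed nor needed, are in the scene too. Leave any purple look-alike of the part that bears blue_grip alone.

How it is judged:
By the outcome, as a careful person would: the job done as asked, in the order asked, and still so for the second after the job is handed in, with the robot touching nothing.
It also fails if it takes over 32 s, if anything falls off the work surface, if the arm or the gripper's body presses on something with over 40 N, if the wrist force passes 120 N, or if a joint passes its speed limit or range.

## Working session

There is one attempt and no reset: what is moved stays moved. The work goes in short steps, Python scripts to look and compute and a tool call to move; the robot and the scene stay as the last step left them, time stands still between calls to the robot, and variables do not carry over. Pictures are saved under pics/ and viewed, at most 10 in all, crops included, and the job is handed in when it is done.

Besides the shell and the picture viewer there is one more tool, called after ">>>" in YAML: its name, and indented under it one key for each argument. jog_arm: Moves the arm, as the interface text tells. Its arguments: {"type":"object","properties":{"series":{"type":"array"},"squeeze":{"type":"number"}},"required":["series"]}

```bash
mkdir -p pics; cat > h.py <<'E'
import numpy as np,cv2
from scipy.spatial.transform import Rotation as R
from bench import r
def T():
    s=r.state();M=np.eye(4);M[:3,:3]=R.from_rotvec(s['tool_rot']).as_matrix();M[:3,3]=s['position'];return M
def shot(n,tag):
    M=T();p,d=r.snapshot(n);cv2.imwrite(f'pics/{tag}.png',p);np.savez(f'pics/{tag}.npz',d=d,M=M);return p,d
def world(n,tag):
    z=np.load(f'pics/{tag}.npz');d=z['d'];c=r.camera_model(n)
    W=z['M']@np.array(c['hand_eye']) if n=='wrist' else np.array(c['world_from_camera'])
    v,u=np.mgrid[:384,:512]
    P=np.stack([(u-c['cx'])/c['fx']*d,-(v-c['cy'])/c['fy']*d,-d,np.ones_like(d)],-1)
    return (P@W.T)[...,:3]
E
python3 - <<'E'
from h import *
s=r.state();print({k:np.round(v,3) for k,v in s.items()})
print(r.camera_model('top'),r.camera_model('wrist'))
a,_=shot('top','t0');b,_=shot('side','s0')
cv2.imwrite('pics/both.png',cv2.resize(np.vstack([a,b]),None,fx=.78,fy=.78))
E
```

```text
{'time': np.float64(0.0), 'qpos': array([ 1.228,  0.333, -0.065,  1.461,  0.022,  1.35 , -0.089]), 'joint_velocities': array([ 0.   ,  0.002, -0.   ,  0.   ,  0.001, -0.   ,  0.   ]), 'effort': array([ 0.0000e+00, -6.2544e+01,  4.9000e-02, -3.9159e+01,  1.6000e-02,
        1.0000e-02,  0.0000e+00]), 'position': array([ 0.196, -0.593,  0.23 ]), 'tool_rot': array([-3.1, -0.5,  0. ]), 'contact_force': array([1.148, 0.346, 0.507]), 'torque': array([-0.02 ,  0.006,  0.028]), 'grip_force': np.float64(0.0), 'opening': np.float64(0.085)}
{'fx': 404.04068541968803, 'fy': 404.04068541968803, 'cx': 252.5016786745664, 'cy': 189.5725178727919, 'world_from_camera': array([[ 0.02767831,  0.99272136, -0.11721013,  0.52932529],
       [-0.99960459,  0.02690552, -0.00817069,  0.09170553],
       [-0.00495762,  0.11738994,  0.99307352,  0.91168999],
       [ 0.        ,  0.        ,  0.        ,  1.        ]])} {'fx': 274.09224551645417, 'fy': 274.09224551645417, 'cx': 259.442550519428, 'cy': 194.67998454152786, 'hand_eye': array([[-7.35428928e-04,  9.66200689e-01,  2.57790008e-01,
         6.49350498e-02],
       [ 9.99999710e-01,  7.61010119e-04,  5.43908132e-07,
        -3.89487225e-04],
       [-1.95655280e-04,  2.57789934e-01, -9.66200969e-01,
        -1.41858510e-01],
       [ 0.00000000e+00,  0.00000000e+00,  0.00000000e+00,
         1.00000000e+00]])}
```

View pics/t0.png

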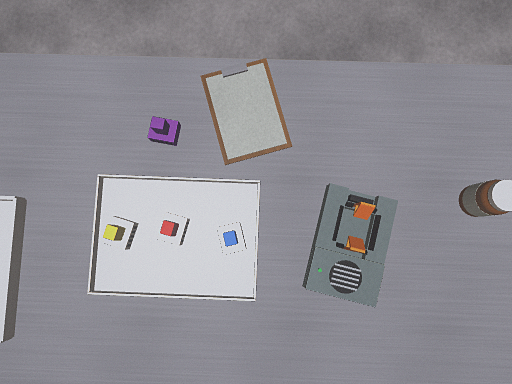

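View pics/s0.png

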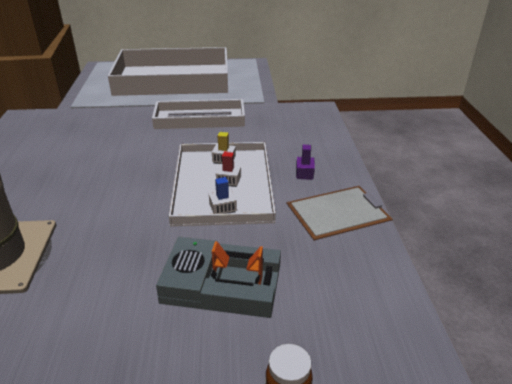

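Top view: the blue grip is at (230,238) in the tray, next to red (169,228) and yellow (111,232). A purple look-alike sits outside the tray at (163,130). Blue in the tray fits the description. The unit's pocket is near (357,228), with orange catches at (364,210) and (356,244). I'll measure both and check them in an enlarged crop.

```bash
python3 - <<'E'
from h import *
p=cv2.imread('pics/t0.png');W=world('top','t0')
hsv=cv2.cvtColor(p,cv2.COLOR_BGR2HSV)
for n,lo,hi in (('blue',(105,120,60),(125,255,255)),('orange',(5,150,120),(16,255,255))):
    m=cv2.inRange(hsv,lo,hi);k,l,st,c=cv2.connectedComponentsWithStats(m)
    for i in range(1,k):
        if st[i,4]>30:
            q=W[l==i];z=np.percentile(q[:,2],90);t=q[q[:,2]>z-.006]
            rc=cv2.minAreaRect((t[:,:2]*1000).astype(np.float32))
            print(n,c[i].round(),st[i],'ztop',z.round(4),'mean',t.mean(0).round(4),rc)
# unit dark-grey outline at housing height
a=cv2.resize(p[165:315,195:275],None,fx=4,fy=4,interpolation=2)
b=cv2.resize(p[165:315,295:405],None,fx=4,fy=4,interpolation=2)
cv2.imwrite('pics/crop.png',np.hstack([a,b])[:600])
for u,v in [(345,190),(390,205),(320,250),(380,285),(360,228),(350,228),(365,230),(230,250),(222,232),(330,200)]: print((u,v),W[v,u].round(4))
E
```

```text
blue [230. 238.] [223 231  14  15 155] ztop 0.0968 mean [0.5266 0.1416 0.0953] ((526.7119140625, 141.7506561279297), (26.787368774414062, 23.08766746520996), 15.930998802185059)
orange [363. 211.] [354 202  21  18 236] ztop 0.1034 mean [ 0.5981 -0.132   0.1024] ((598.3255615234375, -131.94705200195312), (29.711627960205078, 10.166864395141602), 75.76746368408203)
orange [356. 243.] [348 236  17  15 172] ztop 0.1038 mean [ 0.5152 -0.104   0.1385] ((523.6978149414062, -17.63567352294922), (218.8096923828125, 8.426591873168945), 84.84831237792969)
(345, 190) [ 0.6362 -0.1008  0.0445]
(390, 205) [ 0.6063 -0.1973  0.0444]
(320, 250) [ 0.5068 -0.0462  0.0549]
(380, 285) [ 0.4383 -0.1713  0.0544]
(360, 228) [ 0.5561 -0.1394  0.019 ]
(350, 228) [ 0.5554 -0.1167  0.0222]
(365, 230) [ 0.552  -0.1496  0.0219]
(230, 250) [0.5013 0.1429 0.0474]
(222, 232) [0.5387 0.1613 0.0467]
(330, 200) [ 0.6133 -0.068   0.0474]
```

View pics/crop.png

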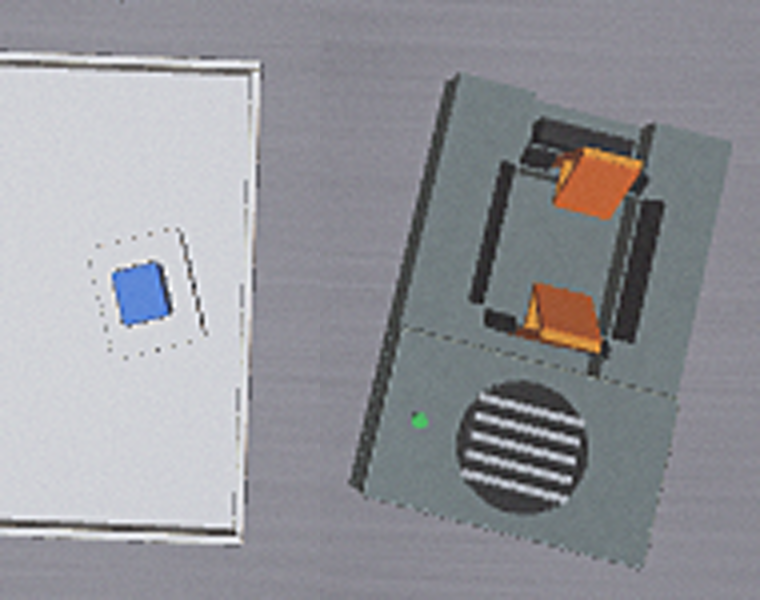

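The crop confirms it: the blue grip stands on a white body in the tray, yaw about +14°, and the unit's yaw is about -14°. Moving over now.

>>> jog_arm:
  series:
    - {"dp": [49,-35,0],"twist": 0,"hand": 1}
    - {"dp": [49,-35,0],"twist": 0,"hand": 1}
    - {"dp": [49,-35,0],"twist": 0,"hand": 1}
    - {"dp": [49,-35,0],"twist": 0,"hand": 1}
    - {"dp": [49,-35,0],"twist": 0,"hand": 1}
    - {"dp": [49,-35,0],"twist": 0,"hand": 1}
    - {"dp": [49,-35,0],"twist": 0,"hand": 1}
    - {"dp": [49,-35,0],"twist": 0,"hand": 1}

```text
time: 1.1
position: [0.4813, -0.2026, 0.2312]
tool_rot: [3.101, 0.5, -0.0]
contact_force: [1.2, -0.2, 0.6]
opening: 0.0856
grip_force: 0.0
```

```bash
cat > to.py <<'E'
from h import *
import sys
x,y,z,yaw=map(float,sys.argv[1:5])
M=T();d=M[:3,:3].T@(np.array([x,y,z])-M[:3,3])*1000
cy=np.degrees(np.arctan2(M[1,0],M[0,0]))
s=r.state()
print('t',round(s['time'],2),'pos',M[:3,3].round(4),'yaw',cy.round(1),'tilt',M[:3,2].round(3),'dp',d.round(1),'twist',round(cy-yaw,1),'F',s['contact_force'].round(1),'op',round(s['opening'],4))
E
python3 to.py 0.526 0.141 0.2 14
```

```text
t 1.1 pos [ 0.4813 -0.2026  0.2312] yaw 18.3 tilt [-0. -0. -1.] dp [ 150.4 -312.2   31.1] twist 4.3 F [ 1.2 -0.2  0.6] op 0.0856
```

```bash
python3 - <<'E'
from h import *
p,d=shot('wrist','w0');cv2.imwrite('pics/w0b.png',cv2.resize(p,(768,576)))
E
```

```text
(no output)
```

View pics/w0b.png

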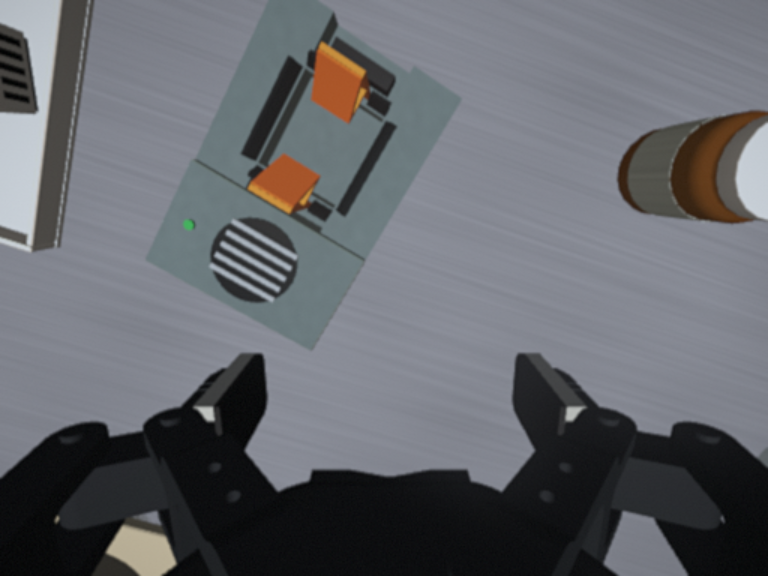

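>>> jog_arm:
  series:
    - {"dp": [25,-52,5],"twist": 0,"hand": 1}
    - {"dp": [25,-52,5],"twist": 0,"hand": 1}
    - {"dp": [25,-52,5],"twist": 0,"hand": 1}
    - {"dp": [25,-52,5],"twist": 0,"hand": 1}
    - {"dp": [25,-52,5],"twist": 0,"hand": 1}
    - {"dp": [25,-52,5],"twist": 4,"hand": 1}
    - {"dp": [0,0,0],"twist": 0,"hand": 1}

```text
time: 2.02
position: [0.5237, 0.1444, 0.2007]
tool_rot: [-3.113, -0.402, 0.002]
contact_force: [-0.2, -1.0, 0.0]
opening: 0.0853
grip_force: 0.0
```

```bash
python3 - <<'E'
from h import *
p,d=shot('wrist','w1');cv2.imwrite('pics/w1b.png',cv2.resize(p,(768,576)))
W=world('wrist','w1');hsv=cv2.cvtColor(p,cv2.COLOR_BGR2HSV)
m=cv2.inRange(hsv,(105,120,60),(125,255,255));q=W[m>0];z=np.percentile(q[:,2],95)
t=q[q[:,2]>z-.004]
print(z,len(t),cv2.minAreaRect((t[:,:2]*1000).astype(np.float32)))
c=t.mean(0)
near=(np.linalg.norm(W[...,:2]-c[:2],axis=-1)<.045)&(W[...,2]>.035)&(W[...,2]<.06)
t=W[near];print('shoulder z',np.median(t[:,2]),len(t),cv2.minAreaRect((t[:,:2]*1000).astype(np.float32)))
E
python3 to.py 0.526 0.141 0.2 14
```

```text
0.09532222523108679 678 ((550.1954345703125, 148.1496124267578), (76.90706634521484, 21.74575424194336), 14.845930099487305)
shoulder z 0.044163973194809025 1553 ((525.7763061523438, 141.26724243164062), (60.50620651245117, 51.37873458862305), 15.223801612854004)
t 2.08 pos [0.5242 0.1413 0.2007] yaw 14.6 tilt [-0.001  0.001 -1.   ] dp [1.6 0.7 0.7] twist 0.6 F [ 0.2 -0.5  0.7] op 0.0856
```

View pics/w1b.png

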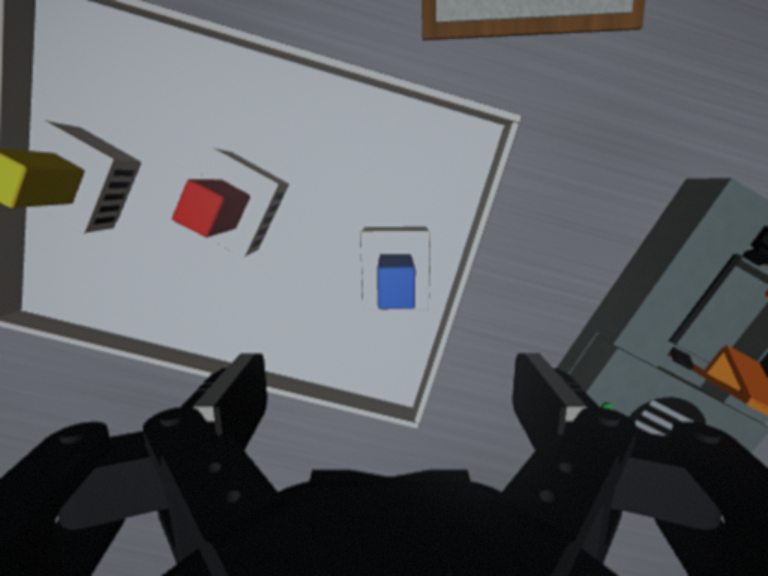

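Blue grip at (397,285) in the enlarged view, lined up with the tool, and its shoulder rectangle measures 60.5 x 51.4 mm at z = 44 mm, which matches. Descending and gripping.

>>> jog_arm:
  series:
    - {"dp": [1.6,0,45],"twist": 0,"hand": 1}
    - {"dp": [0,0,45],"twist": 0,"hand": 1}
    - {"dp": [0,0,40],"twist": 0,"hand": 1}
    - {"dp": [0,0,18],"twist": 0,"hand": 1}
    - {"dp": [0,0,0],"twist": 0,"hand": -1}
    - {"dp": [0,0,0],"twist": 0,"hand": -1}
    - {"dp": [0,0,0],"twist": 0,"hand": -1}
    - {"dp": [0,0,0],"twist": 0,"hand": -1}
  squeeze: 60

```text
time: 3.08
position: [0.5272, 0.1397, 0.0544]
tool_rot: [3.117, 0.392, 0.003]
contact_force: [-0.2, -0.2, 4.8]
opening: 0.023
grip_force: 62.9
```

```bash
python3 - <<'E'
from h import *
for n,t in (('top','t0'),('wrist','w0')):
    W=world(n,t);p=cv2.imread(f'pics/{t}.png');hsv=cv2.cvtColor(p,cv2.COLOR_BGR2HSV)
    reg=(abs(W[...,0]-.556)<.1)&(abs(W[...,1]+.13)<.1)
    f=reg&(W[...,2]<.028)&(W[...,2]>.012)&(np.hypot(W[...,0]-.556,W[...,1]+.13)<.055)
    q=W[f];print(n,'floor z',np.median(q[:,2]),len(q))
    yaw=np.radians(-14.3);A=np.array([[np.cos(yaw),np.sin(yaw)],[-np.sin(yaw),np.cos(yaw)]]);O=np.array([.556,-.13])
    l=(q[:,:2]-O)@A.T*1000
    print(' floor local x',np.percentile(l[:,0],[1,50,99]).round(1),'y',np.percentile(l[:,1],[1,50,99]).round(1),cv2.minAreaRect((q[:,:2]*1000).astype(np.float32)))
    m=reg&(cv2.inRange(hsv,(3,120,80),(18,255,255))>0)
    tops=[]
    for sgn in(1,-1):
        mm=m&((((W[...,:2]-O)@A.T)[...,0]*sgn)>0);q=W[mm];t=q[(q[:,2]>.06)]
        l=(t[:,:2]-O)@A.T*1000;print(' catch',sgn,len(t),'x',np.percentile(l[:,0],[1,50,99]).round(1),'y',np.percentile(l[:,1],[2,50,98]).round(1),'z',np.percentile(t[:,2],[2,98]).round(4))
        hi=q[q[:,2]>.1];l=(hi[:,:2]-O)@A.T*1000;print('   top edge',len(hi),l.mean(0).round(1),l.min(0).round(1),l.max(0).round(1));tops.append(hi[:,:2].mean(0))
    dv=tops[0]-tops[1];print(' axis yaw',np.degrees(np.arctan2(dv[1],dv[0])).round(1),np.linalg.norm(dv).round(4),'mid',np.mean(tops,0).round(4))
    dk=reg&(hsv[...,2]<75)&(W[...,2]>.045)
    q=W[dk];print(' unit plan', cv2.minAreaRect((W[(W[...,2]>.04)&(W[...,2]<.065)&(abs(W[...,0]-.53)<.16)&(abs(W[...,1]+.12)<.12)][:,:2]*1000).astype(np.float32)))
E
python3 to.py 0.556 -0.13 0.2 -14
```

```text
top floor z 0.020506221609449593 789
 floor local x [-53.3  -0.1  35.7] y [-26.    9.5  35.1] ((555.9998779296875, -124.96552276611328), (61.80165481567383, 107.16725158691406), 77.07194519042969)
 catch 1 275 x [19.3 34.  46.6] y [-5.5 10.6 23.6] z [0.0651 0.1059]
   top edge 66 [42.8  9. ] [38.6 -6.3] [47.  23.4]
 catch -1 243 x [-50.7 -39.1 -22.6] y [-7.2  9.6 21.9] z [0.0638 0.1062]
   top edge 62 [-46.9   7.2] [-51.   -8.7] [-42.1  21.9]
 axis yaw -13.1 0.0897 mid [ 0.556  -0.1217]
 unit plan ((522.30126953125, -114.5916519165039), (151.1692352294922, 230.52516174316406), 77.06928253173828)
wrist floor z 0.019256723924023555 2859
 floor local x [-39.1  -1.3  36.1] y [-23.3   4.5  40.5] ((564.47998046875, -123.4002685546875), (64.34041595458984, 94.46094512939453), 77.14651489257812)
 catch 1 1324 x [ 0.  33.8 46.2] y [-7.6  6.3 22.1] z [0.0648 0.1047]
   top edge 365 [39.8  4. ] [  0.  -53.5] [46.9 23.2]
 catch -1 1079 x [-51.  -38.6 -23.6] y [-9.   4.7 20.3] z [0.065 0.104]
   top edge 262 [-47.5   5.9] [-51.6  -9.3] [-43.3  21. ]
 axis yaw -15.5 0.0873 mid [ 0.5535 -0.1242]
 unit plan ((521.5084838867188, -114.57962036132812), (150.5205535888672, 230.12135314941406), 77.0525894165039)
t 3.08 pos [0.5272 0.1397 0.0544] yaw 14.3 tilt [ 0.002  0.    -1.   ] dp [ -38.5  268.4 -145.6] twist 28.3 F [-0.2 -0.2  4.8] op 0.023
```

>>> jog_arm:
  series:
    - {"dp": [0,0,-25],"twist": 0,"hand": -1}
    - {"dp": [0,0,-45],"twist": 0,"hand": -1}
    - {"dp": [0,0,-45],"twist": 0,"hand": -1}
    - {"dp": [0,0,-25],"twist": 9,"hand": -1}
    - {"dp": [0,0,0],"twist": 9,"hand": -1}
    - {"dp": [0,0,0],"twist": 9,"hand": -1}
    - {"dp": [0,0,0],"twist": 0,"hand": -1}

```text
time: 3.95
position: [0.5262, 0.1394, 0.1933]
tool_rot: [3.122, -0.345, -0.0]
contact_force: [-0.7, 0.1, -3.1]
opening: 0.0234
grip_force: 61.9
```

```bash
python3 to.py 0.5565 -0.1228 0.185 -13
```

```text
t 3.95 pos [0.5262 0.1394 0.1933] yaw -12.6 tilt [-0. -0. -1.] dp [ 86.8 249.2   8.4] twist 0.4 F [-0.7  0.1 -3.1] op 0.0234
```

>>> jog_arm:
  series:
    - {"dp": [17,50,0],"twist": 0,"hand": -1}
    - {"dp": [17,50,0],"twist": 0,"hand": -1}
    - {"dp": [18,50,0],"twist": 0,"hand": -1}
    - {"dp": [18,50,0],"twist": 0,"hand": -1}
    - {"dp": [17,49,0],"twist": 0.4,"hand": -1}
    - {"dp": [0,0,0],"twist": 0,"hand": -1}
    - {"dp": [0,0,0],"twist": 0,"hand": -1}

```text
time: 4.82
position: [0.5566, -0.122, 0.1931]
tool_rot: [-3.121, 0.353, 0.001]
contact_force: [0.6, 1.0, -2.1]
opening: 0.0228
grip_force: 61.9
```

```bash
python3 to.py 0.5565 -0.1228 0.115 -13; python3 - <<'E'
from h import *
a,_=shot('side','s1');p,_=shot('wrist','w2')
cv2.imwrite('pics/c2.png',np.hstack([cv2.resize(a[150:330,140:320],(400,400)),cv2.resize(p[:300],(400,234*400//400)) if 0 else cv2.resize(p,(400,400))]))
E
```

```text
t 4.83 pos [ 0.5566 -0.122   0.1931] yaw -12.9 tilt [-0.     0.001 -1.   ] dp [ 0.2  0.9 78.1] twist 0.1 F [ 0.6  1.  -2.1] op 0.0228
```

View pics/c2.png

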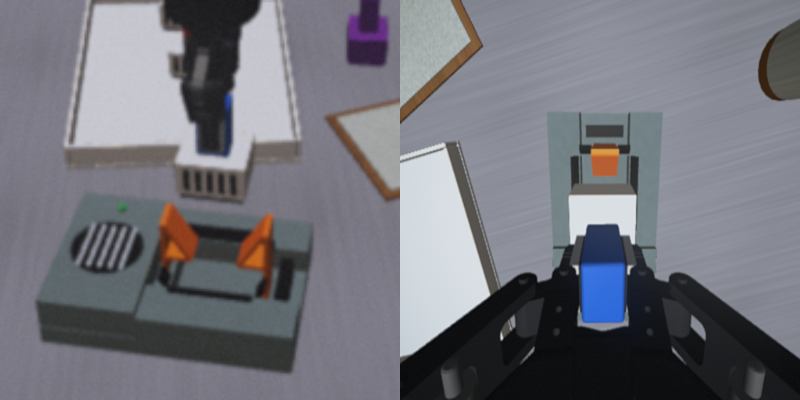

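The view shows the held cartridge centred: its body at x≈602 against the far catch at 605 and the unit at 604 (right half), and its sides are parallel to the unit. Descending.

>>> jog_arm:
  series:
    - {"dp": [0,0.5,25],"twist": 0,"hand": -1}
    - {"dp": [0,0,20],"twist": 0,"hand": -1}
    - {"dp": [0,0,12],"twist": 0,"hand": -1}
    - {"dp": [0,0,10],"twist": 0,"hand": -1}
    - {"dp": [0,0,10],"twist": 0,"hand": -1}
    - {"dp": [0,0,10],"twist": 0,"hand": -1}
    - {"dp": [0,0,0],"twist": 0,"hand": -1}

```text
time: 5.8
position: [0.556, -0.123, 0.1054]
tool_rot: [-3.121, 0.358, 0.002]
contact_force: [-1.1, 0.9, -2.1]
opening: 0.0231
grip_force: 61.7
```

```bash
python3 to.py 0.5565 -0.1228 0.070 -13
```

```text
t 5.8 pos [ 0.556  -0.123   0.1054] yaw -13.1 tilt [-0.002  0.    -1.   ] dp [ 0.5 -0.3 35.4] twist -0.1 F [-1.1  0.9 -2.1] op 0.0231
```

>>> jog_arm:
  series:
    - {"dp": [0,0,8],"twist": 0,"hand": -1}
    - {"dp": [0,0,8],"twist": 0,"hand": -1}
    - {"dp": [0,0,7],"twist": 0,"hand": -1}
    - {"dp": [0,0,6],"twist": 0,"hand": -1}
    - {"dp": [0,0,4],"twist": 0,"hand": -1}
    - {"dp": [0,0,0],"twist": 0,"hand": -1}

```text
time: 6.55
position: [0.5558, -0.1229, 0.0722]
tool_rot: [-3.121, 0.358, 0.003]
contact_force: [-0.3, 0.0, -11.2]
opening: 0.0234
grip_force: 61.2
```

>>> jog_arm:
  series:
    - {"dp": [0,0,1.5],"twist": 0,"hand": -1}
    - {"dp": [0,0,1.5],"twist": 0,"hand": -1}
    - {"dp": [0,0,0],"twist": 0,"hand": -1}

```text
time: 6.92
position: [0.5568, -0.1231, 0.0706]
tool_rot: [3.121, -0.358, 0.001]
contact_force: [-0.6, -0.4, -1.8]
opening: 0.0233
grip_force: 61.7
```

```bash
python3 - <<'E'
from h import *
a,_=shot('side','s2');p,_=shot('wrist','w3')
cv2.imwrite('pics/c3.png',np.hstack([cv2.resize(a[220:320,150:290],(560,400)),cv2.resize(p[60:384,156:356],(240,400))]))
E
```

```text
(no output)
```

View pics/c3.png

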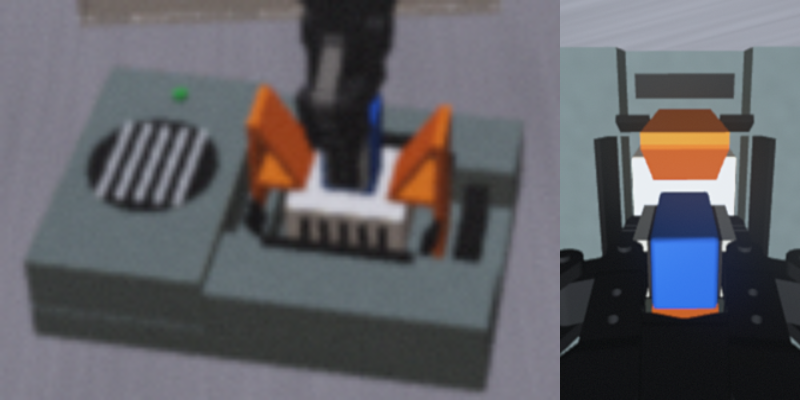

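The catches look sprung in over the white shoulder at (285,180) and (415,190), but there's no floor reaction yet. Pressing a little further.

>>> jog_arm:
  series:
    - {"dp": [0,0,1.5],"twist": 0,"hand": -1}
    - {"dp": [0,0,1],"twist": 0,"hand": -1}
    - {"dp": [0,0,0],"twist": 0,"hand": -1}

```text
time: 7.4
position: [0.557, -0.123, 0.0694]
tool_rot: [3.121, -0.358, 0.002]
contact_force: [-5.4, 1.7, 12.6]
opening: 0.0232
grip_force: 63.8
```

Floor reaction of 12.6 N: it's home. Releasing and lifting.

>>> jog_arm:
  series:
    - {"dp": [0,0,-1],"twist": 0,"hand": 0.3}
    - {"dp": [0,0,0],"twist": 0,"hand": 0.3}
    - {"dp": [0,0,0],"twist": 0,"hand": 0.3}
    - {"dp": [0,0,0],"twist": 0,"hand": 0.3}
    - {"dp": [0,0,-25],"twist": 0,"hand": 0.3}
    - {"dp": [0,0,-45],"twist": 0,"hand": 0.3}
    - {"dp": [0,0,-45],"twist": 0,"hand": 0.3}
    - {"dp": [-50,0,-30],"twist": 0,"hand": 0.3}

```text
time: 8.4
position: [0.5094, -0.1118, 0.2156]
tool_rot: [-3.12, 0.358, -0.004]
contact_force: [0.4, -0.3, 0.8]
opening: 0.0558
grip_force: 0.0
```

```bash
python3 - <<'E'
from h import *
a,_=shot('side','s3');p,_=shot('wrist','w4')
s=r.state();print(s['position'],s['opening'])
W=world('wrist','w4');hsv=cv2.cvtColor(p,cv2.COLOR_BGR2HSV)
q=W[cv2.inRange(hsv,(105,120,60),(125,255,255))>0];print('grip top z',np.percentile(q[:,2],[50,90,97]))
A=np.array([[.9744,-.225],[.225,.9744]]);O=np.array([.5558,-.1225])
q=W[cv2.inRange(hsv,(3,120,80),(18,255,255))>0];l=(q[:,:2]-O)@A.T*1000;k=(q[:,2]>.06)&(abs(l[:,1])<25)&(abs(l[:,0])<70)
for s in(1,-1):
  x=l[k&(l[:,0]*s>8),0]; print('catch x',np.percentile(x,[2,98]).round(1))
k=(np.linalg.norm(W[...,:2]-O,axis=-1)<.04)&(W[...,2]>.05)&(hsv[...,1]<40)&(hsv[...,2]>150);print('shoulder z',np.median(W[k][:,2]))
cv2.imwrite('pics/c4.png',np.hstack([cv2.resize(a[200:320,150:290],(467,400)),cv2.resize(p[:200,170:340],(333,400))]))
E
```

```text
[ 0.50691122 -0.11104902  0.2176658 ] 0.05550993572282537
grip top z [0.10915718 0.11001365 0.11042885]
catch x [20.8 48.3]
catch x [-48.9 -22.6]
shoulder z 0.05937104986168537
```

View pics/c4.png

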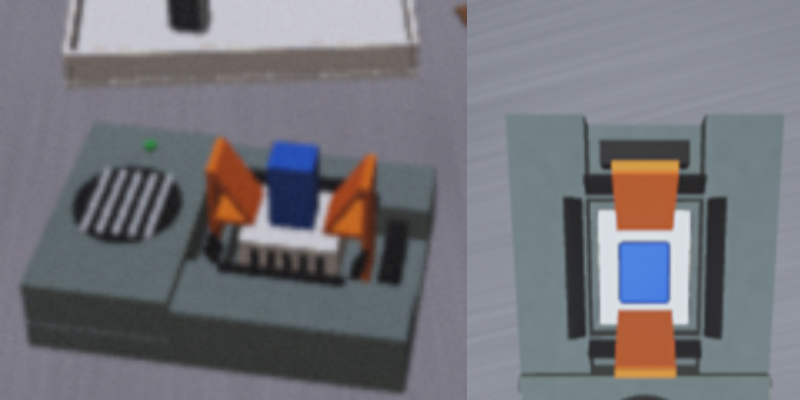

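The cartridge stands home: the grip top is at 0.110 m and the shoulder at 0.059 m. Both catches are over the shoulder, at the same x as before insertion, and the gripper is clear.

```bash
python3 -c "
from bench import r
print(r.job_done())"
```

```text
the job is handed in; nothing more can be done
None
```

The blue-grip cartridge is fully home in the filter unit's pocket with both orange catches back over its edges; I released it and handed the job in at about 8.5 s.

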